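# Load and close a swing-head setting press for a bag lock plate

## Task

Set the rectangular lock plate in the press: first lay it flat, fully seated with its block upward, in the nest that fits it on the sloping bed and let go of it. Then lift the arm's sprung plunger, swing the press arm round over that nest and let the plunger drop fully home in the notch there; finally pull the side lever towards you right to its stop and let it return all the way. Leave the round rosette and the rest of the bench as they are.

Things in the scene. Friction and masses are not known exactly. Their poses are not given: they have to be found in the camera images.
- press: Grey fixed bench press, 295 x 400 (y) mm. Origin on the table under the hub; x away from the robot, y left, z up; yawed. Its bed slopes 25 deg, low at the front: outward normal (-0.423, 0, 0.906) in press axes, uphill (0.906, 0, 0.423). A 76 mm thick column square to the bed rises 207 mm at the hub, so reach the plunger knob with the tool square to the bed (25 deg off vertical), not straight down.
- hub (a point): Point on the bed's surface where the arm's swing axis (the bed's normal) leaves it, 185 mm above the table.
- turret (a joint): Swing of the press arm (rad) about the bed's outward normal, counter-clockwise from above. 0 (start): arm points downhill, locked in the middle notch. -0.96: over the left (+y) nest; +0.96: over the right one; stops at -0.972, +0.972. Flat aluminium bar 42 mm wide, 62 to 76 mm off the bed, reaching 210 mm from the axis; 0.2 N m to turn, stays where left.
- plunger (a joint): Lift of the arm's sprung plunger (m) along the bed's normal: 0 fully home in a notch, 0.026 fully up. The pin (12 mm wide) clears the steel quadrant above 0.016 and rides on it between notches. Three notches, 16 mm wide, at turret angles -0.96, 0 and +0.96. Spring 5.5 to 8.5 N.
- plunger_knob (a point): Middle of the plunger's black round knob (30 mm thick, 46 mm long, 35 mm wide at its top end), on the plunger's axis 105 mm from the swing axis; 115 mm off the bed when home, 21 mm below the knob's top. It moves with the plunger and the arm. The knob spins freely on the plunger, so the grip need not turn with the arm.
- ram_tip (a point): Lower end of the ram, a 28 mm thick steel rod end under the arm, 180 mm from the swing axis, 46 mm off the bed, 10 mm above the block of a seated plate (the lever works a drawbar in the column).
- nest_rect: Fixed rectangular steel nest on the bed, 62 mm (its x, uphill) by 82 mm (its y), 12 mm high, tilted with the bed (its z is the bed's normal). Origin at its underside centre; inner floor 6 mm above it, rim walls 6 mm thick and 6 mm above the floor, pocket 50 x 70 mm. It may be the left or the right nest.
- nest_round: Fixed round steel nest on the bed, 74 mm across, pocket 62 mm across, 12 mm high, for rosettes; stays empty. Origin at its underside centre.
- lock_plate: Loose rectangular brass lock plate, 44 (x) x 64 (y) x 6 mm, with a block 18 (x) x 36 (y) mm standing in its middle from 6 to 30 mm high, to hold it by. Origin at the underside centre, z up out of the block. It lies on the table to the right of the press. 0.12 kg.
- rosette: Loose round brass rosette, 56 mm across, 6 mm thick, with the same block 18 x 36 x 24 mm on it; origin at the underside centre. Lies near the lock plate; leave it.
- lever (a joint): Pull of the side lever (rad): 0 at rest (leaning 0.35 rad back, away from the robot), 0.8 at its stop (leaning 0.45 rad towards the robot). Sprung back, 5 to 11 N at the handle.
- lever_grip (a point): Middle of the lever's black handle bar (20 mm thick, 92 mm long, level, along the press's y axis) on the left side of the press; moves with the lever.
- lever_pivot (a point): Point on the lever's hinge axis (the press's y axis direction) level with the middle of the handle bar, which circles it at 150 mm; 90 mm above the table.
- wood_block: Wooden block 100 x 55 x 22 mm on the table in front of the press; origin at underside centre; bystander.
- mallet: Hammer 240 mm long lying on the table in front of the press; bystander.
- glue_can: Closed can 72 mm across, 100 mm high, origin at underside centre; bystander.
- spool: Thread spool 52 mm across, 70 mm high, origin at underside centre; bystander.
- awl: Awl 160 mm long lying on the table; bystander.
- brush: Brush 180 mm long lying on the table; bystander.
- rivet_jar: Closed jar 68 mm across, 90 mm high, origin at underside centre; bystander.
There are look-alikes about, which are no part of the job. What is shaped like the lock_plate but black or pink is not meant.

How it is judged:
By the outcome, as a careful person would: the job done as asked, in the order asked, and still so for the second after the job is handed in, with the robot touching nothing.
It also fails if it takes over 72 s, if anything falls off the work surface, if the arm or the gripper's body presses on something with over 40 N, if the wrist force passes 120 N, or if a joint passes its speed limit or range.

## Robot

A 6-joint arm with a two-finger parallel gripper is mounted at the origin on the work surface. World frame = base frame: x ahead of the robot, y to its left, z up, the work surface at z = 0. Lengths are in m, angles in rad, forces in N, time in s.
With the tool pointing down it reaches from about 0.35 to 0.975 m from the base axis. Payload 4.9 kg.
Tool frame: the origin (TCP) lies at the very end of the fingers, on their centre line; the grasp point (between the pads) lies 19 mm behind it; z points along the fingers, y is the line along which they close (so a half turn about z gives the same grasp; the last joint's range is limited). The gripper opens to 85 mm and grips with 20 to 120 N. Pads are 22 mm wide; open, the fingers measure 114 mm over their backs; the gripper's body (76 mm by 85 mm) begins 54 mm behind the grasp point. The pads swing forward as they close: fully open they stand 13 mm farther back than shut.
Start: joints at [-1.32, 0.053, 1.613, -0, 1.476, -0.119], TCP at [0.226, -0.583, 0.231] pointing down, gripper open.
Joint ranges: [-3.01, 3.01], [-1.01, 2.22], [0.06, 2.58], [-1.02, 4.17], [0.09, 2.62], [-3.14, 3.14]. Speed limits (rad/s): [2.57, 2.57, 3.14, 3.14, 3.14, 3.14].

## Interface

Orientations are given as a rotation vector (axis times angle).
In Python, from station import get_obs, get_image, get_calibration, finish_job gives the robot as it stands.
- The arm moves only by the tool servo_tool, never from a script. Its argument "increments" is a list of rows, each a list of 5 numbers: the opening, from 0 (shut) to 1 (fully open), then the shift along the tool's x, y, z in mm, then the turn about the tool's z in degrees. In form: [[jaw, tx, ty, tz, spin], ...]. A call has 1 to 12 rows; each row shifts and turns the commanded pose from where the row before left it, along the tool's axes as they then stand; what a row does not reach is not made up. A row lasts 1/8 s, in which the tool goes at most 62.5 mm and 10.7 degrees, less where a joint would pass 70% of its speed; a pose out of reach is approached as far as the arm can. A call is refused whole if a number of a shift passes 62.5 or a number of a turn 10.7, either way. A call with a gripper value outside its range is refused whole. The fingers move at their own pace and stop on an object; "force" is the grip in N (left out, the last holds). Time passes only in rows, so rows that do not move let the fingers close. It gives the time, the measured TCP pose, the force, the opening and the grip force at its end, in the units of the state.
- get_obs(): the state, without advancing time (a new reading comes with each control period).
- get_image(name): name is "scene" or "top" or "wrist"; returns the picture (384x512x3 uint8, red, green, blue); there is no depth.
- get_calibration(name): a dict with "fx", "fy", "cx", "cy" (pixels), "dist_coeffs" ([k1, k2, p1, p2, k3] as OpenCV has them; the pictures are not rectified), "R" (3x3) and "t" (3): a world point X has camera coordinates R X + t; the wrist camera has in their place "mount" (4x4, takes a point from camera to tool coordinates, whose origin is the TCP and whose axes are the flange's). Camera axes: x right, y down, z forward; pixel columns grow to the right and rows downward; lengths in m; the calibration is good to about 2 mm. A picture is of the moment at which its call begins: read the wrist's pose just before it. get_calibration takes no time and is no camera call.
- finish_job(): hands the job in; it is judged then, once.
The state is a dict: "t": time; "q": joint angles; "dq": joint speeds; "effort": joint torques, N m; "tool_pos": TCP position; "tool_rot": TCP orientation; "contact_force": force on the tool from outside, world axes, zero at the start; "wrist_torque": the same for the moment, N m; "opening": finger opening in m; "grip_force": force on a finger pad.
Only numpy, scipy, OpenCV 4.12 (cv2) and the standard library are available. Lean on these libraries where they do the work, as an engineer would, in place of code of your own. Each camera call takes 0.05 s, during which the arm holds its last target. There are 200 camera calls.

## Working session

There is one attempt and no reset: what is moved stays moved. The work goes in short steps, Python scripts to look and compute and a tool call to move; the robot and the scene stay as the last step left them, time stands still between calls to the robot, and variables do not carry over. Pictures are saved under pics/ and viewed, at most 10 in all, crops included, and the job is handed in when it is done.

Besides the shell and the picture viewer there is one more tool, called after "Emit:" as name([rows], argument=value, ...), one row to a line, values as JSON. servo_tool: Moves the arm, as the interface text tells. Its arguments: {"type":"object","properties":{"increments":{"type":"array"},"force":{"type":"number"}},"required":["increments"]}

```bash
mkdir -p pics; ls
python3 - <<'E'
from station import *
import cv2,json,numpy as np
o=get_obs();print(o)
ims=[]
for n in("scene","top","wrist"):
    c=get_calibration(n);print(n,{k:np.round(v,4).tolist() for k,v in c.items()})
    im=get_image(n)[:,:,::-1];cv2.imwrite(f"pics/{n}0.png",im)
    cv2.imwrite(f"pics/{n}0b.png",cv2.resize(im,(768,576)))
E
```

```text
pics
{'t': 0.0, 'q': array([-1.32003335e+00,  5.33511366e-02,  1.61429379e+00, -5.79384138e-06,
        1.47602988e+00, -1.18973568e-01]), 'dq': array([ 1.67722468e-03,  6.88812135e-04, -3.00835746e-04,  5.38427034e-04,
        6.16696370e-05, -6.16699416e-04]), 'effort': array([ 4.50918997e-04, -3.93680906e+01, -3.70178533e+01, -1.34038405e-04,
        6.99764933e-03,  1.17621505e-05]), 'tool_pos': array([ 0.22571261, -0.58214258,  0.23006671]), 'tool_rot': array([-3.08601938e+00, -5.77097320e-01,  2.24252499e-04]), 'contact_force': array([-0.18761019,  0.40100524, -0.09862029]), 'wrist_torque': array([ 0.03078829, -0.00951553, -0.00318016]), 'grip_force': 0.0, 'opening': 0.08537182653550662}
scene {'fx': 401.4354, 'fy': 401.4354, 'cx': 246.0912, 'cy': 194.4437, 'dist_coeffs': [-0.0393, 0.0, 0.0, 0.0, 0.0], 'R': [[0.7791, 0.6269, 0.0019], [0.3642, -0.4501, -0.8154], [-0.5103, 0.636, -0.5789]], 't': [-0.3855, -0.0467, 1.497]}
top {'fx': 378.8274, 'fy': 378.8274, 'cx': 252.8844, 'cy': 185.6404, 'dist_coeffs': [-0.0337, 0.0, 0.0, 0.0, 0.0], 'R': [[0.0061, -0.9999, -0.0162], [-0.9952, -0.0044, -0.0982], [0.0981, 0.0167, -0.995]], 't': [-0.0113, 0.5131, 1.1895]}
wrist {'fx': 301.1888, 'fy': 301.1888, 'cx': 255.7728, 'cy': 192.6531, 'dist_coeffs': [-0.0491, 0.0, 0.0, 0.0, 0.0], 'mount': [[-0.0004, -0.9461, -0.3238, 0.0823], [1.0, -0.0005, 0.0002, 0.0002], [-0.0004, -0.3238, 0.9461, -0.1429], [0.0, 0.0, 0.0, 1.0]]}
```

View pics/scene0b.png

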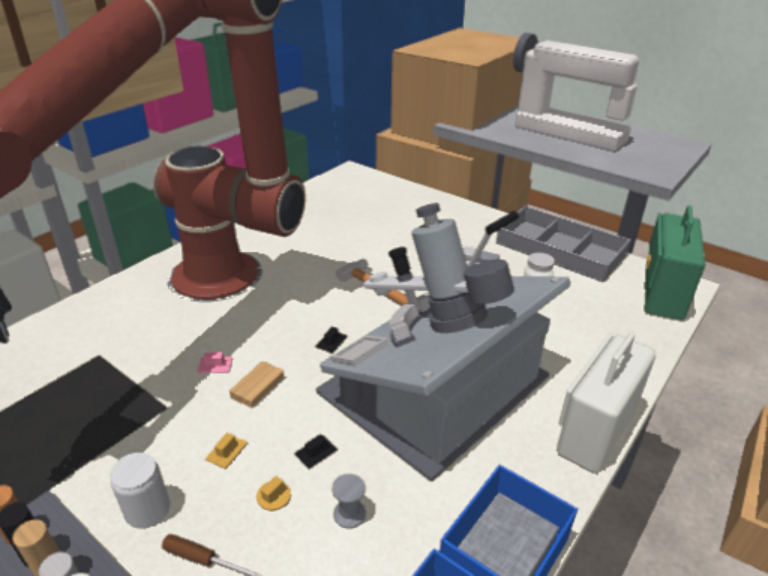

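View pics/top0b.png

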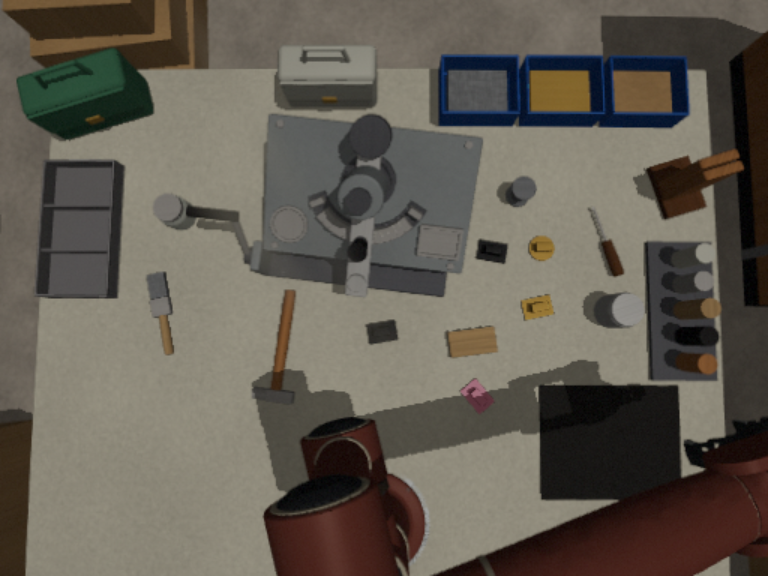

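The scene view shows the press, with its arm pointing downhill. In the top view (768 px wide) the rectangular nest is on the right at (438,241) and the round one on the left at (289,223).

Candidates for the lock plate in the top view:
- brass rectangle at (537,307)
- brass round at (541,248), which is the rosette
- black rectangles at (492,251) and (382,331)
- pink rectangle at (476,395)

The brass rectangle fits the description. I'll confirm it in a crop.

```bash
cat > h.py <<'E'
from station import *
import cv2,numpy as np
from scipy.spatial.transform import Rotation as Rn
def cam(n,o=None):
    c=get_calibration(n);K=np.array([[c["fx"],0,c["cx"]],[0,c["fy"],c["cy"]],[0,0,1]]);d=np.array(c["dist_coeffs"])
    if "mount" in c:
        T=np.eye(4);T[:3,:3]=Rn.from_rotvec(o["tool_rot"]).as_matrix();T[:3,3]=o["tool_pos"]
        W=T@np.array(c["mount"]);return K,d,W[:3,:3].T,-W[:3,:3].T@W[:3,3]
    return K,d,np.array(c["R"]),np.array(c["t"])
def ray(C,uv):
    K,d,R,t=C;p=cv2.undistortPoints(np.array([[uv]],float),K,d)[0,0]
    v=R.T@np.array([*p,1]);return -R.T@t,v/np.linalg.norm(v)
def onz(C,uv,z):
    o,v=ray(C,uv);return o+v*(z-o[2])/v[2]
def proj(C,X):
    K,d,R,t=C;return cv2.projectPoints(np.atleast_2d(X).astype(float),cv2.Rodrigues(R)[0],t,K,d)[0][:,0]
def tri(*rs):
    A=0;b=0
    for o,v in rs:
        P=np.eye(3)-np.outer(v,v);A=A+P;b=b+P@o
    X=np.linalg.solve(A,b);return X,[np.linalg.norm(np.cross(X-o,v)) for o,v in rs]
E
python3 - <<'E'
from h import *
im=cv2.imread("pics/top0.png");C=cam("top")
hsv=cv2.cvtColor(im,cv2.COLOR_BGR2HSV)
m=cv2.inRange(hsv,(15,130,90),(35,255,255))
cs,_=cv2.findContours(m,0,2)
for c in cs:
    if cv2.contourArea(c)>30:
        r=cv2.minAreaRect(c);b=cv2.boxPoints(r);W=np.array([onz(C,p,.006) for p in b]);print(np.round(r[0],1),np.round(r[1],1),r[2],np.round(W.mean(0),4),np.round([np.linalg.norm(W[0]-W[1]),np.linalg.norm(W[2]-W[1])],4))
a=cv2.resize(im[140:235,300:400],(400,380),interpolation=cv2.INTER_CUBIC)
b=cv2.resize(im[70:205,155:330],None,fx=4,fy=4,interpolation=cv2.INTER_CUBIC)
cv2.imwrite("pics/a.png",a);cv2.imwrite("pics/b.png",b)
E
```

```text
[357.7 204.5] [12.9 19.2] 78.69007110595703 [ 0.4554 -0.3478  0.006 ] [0.0626 0.0417]
[361.  165.5] [15. 16.] 90.0 [ 0.5828 -0.3613  0.006 ] [0.0525 0.0496]
[428.   60.5] [25. 36.] 90.0 [ 0.9429 -0.5977  0.006 ] [0.1232 0.0887]
[372.5  60. ] [26. 39.] 90.0 [ 0.9431 -0.4094  0.006 ] [0.1325 0.092 ]
[44.5  2. ] [ 4. 21.] 90.0 [1.162  0.7301 0.006 ] [0.0766 0.0152]
```

View pics/a.png

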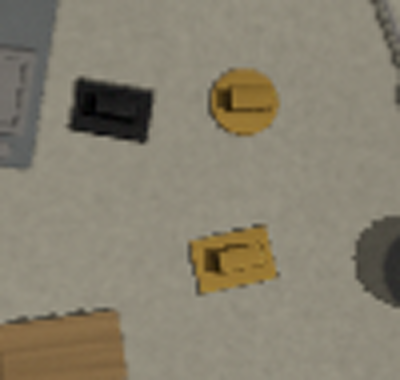

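View pics/b.png

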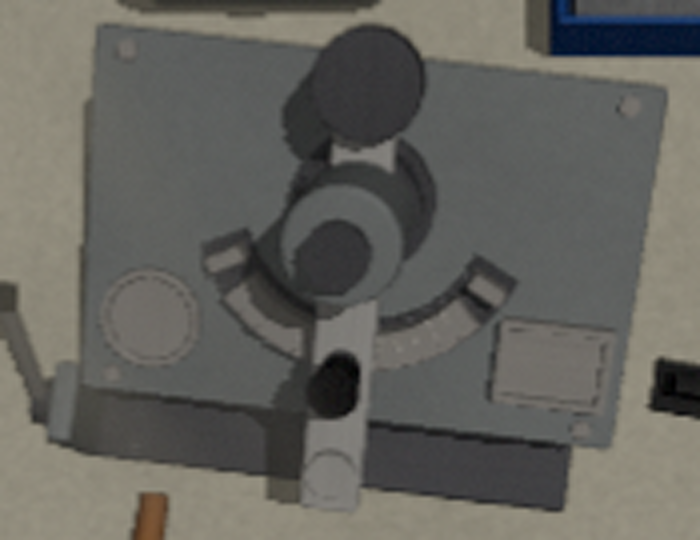

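Crop a confirms the target: the brass rectangle at crop (233,259) has the block on it, and the rosette at (244,101) is round. In crop b the rect nest is at (551,365), the round nest at (151,317) and the knob top at (335,380). Next is the press pose.

Run:
```python
from h import *
C=cam("top");S=cam("scene")
f=lambda u,v:((u+.5)/4-.5+155,(v+.5)/4-.5+70)
zr=.1414+.012*.906
q=[onz(C,f(*p),zr) for p in((551,365.5),(151,317))]
R_,L_=q;print("nests",np.round(q,4),np.linalg.norm(L_-R_))
d=L_-R_;yaw=np.arctan2(-d[0],d[1]);mid=(L_+R_)/2
xh=np.array([np.cos(yaw),np.sin(yaw),0]);hub=mid+xh*(.0935+.0051);hub[2]=.185
print("yaw",yaw,"hub",hub)
Rp=Rn.from_euler("z",yaw).as_matrix();n=Rp@[-.4226,0,.9063];u=Rp@[.9063,0,.4226];y=Rp@[0,1,0]
P=lambda a,b,c:hub+a*u+b*y+c*n
# checks
for nm,X in dict(knobtop=P(-.105,0,.136),armtop180=P(-.18,0,.076),armend=P(-.21,0,.076),nestc=[P(-.1032+sx*.031,-.1474+sy*.041,.012) for sx in(-1,1) for sy in(-1,1)]).items():
    for c,s in((C,1.5),(S,1.5)):print(nm,np.round(proj(c,X),1).tolist())
    pt=(proj(C,X)-[155,70]+.5)*4-.5;print("   cropb",np.round(pt).tolist())
```

```text
nests [[ 0.5725 -0.1242  0.1523]
 [ 0.6072  0.1659  0.1523]] 0.2921786985606899
yaw -0.1191257414752525 hub [0.68776892 0.00915479 0.185     ]
knobtop [[237.6, 167.6]]
knobtop [[264.5, 165.4]]
   cropb [[332.0, 392.0]]
armtop180 [[237.4, 187.1]]
armtop180 [[253.0, 185.3]]
   cropb [[331.0, 470.0]]
armend [[236.4, 197.0]]
armend [[246.4, 185.2]]
   cropb [[327.0, 509.0]]
nestc [[305.3, 173.0], [277.3, 169.5], [308.6, 152.4], [280.1, 148.9]]
nestc [[220.2, 236.8], [243.0, 222.8], [234.9, 239.7], [258.1, 224.8]]
   cropb [[603.0, 413.0], [491.0, 400.0], [616.0, 331.0], [502.0, 317.0]]
```

The fit reprojects onto every nest corner within a pixel, so press yaw is about -0.119 and the hub about (0.688, 0.009). Next I'll move the wrist camera over the plate, also turning to its direction.

```bash
cat >> h.py <<'E'
yaw=-.119;hub=np.array([.688,.009,.185])
Rp=Rn.from_euler("z",yaw).as_matrix();n=Rp@[-.4226,0,.9063];u=Rp@[.9063,0,.4226];yy=Rp@[0,1,0]
P=lambda a,b,c:hub+a*u+b*yy+c*n
def ty(o):
    R=Rn.from_rotvec(o["tool_rot"]).as_matrix();return R,np.degrees(np.arctan2(R[1,1],R[0,1]))
def go(X,yawdeg=None,o=None):
    """shift in current tool axes (mm) and spin (deg, about tool z) to bring tool y to yawdeg (mod 180)"""
    o=o or get_obs();R,a=ty(o);d=R.T@(np.array(X)-o["tool_pos"])*1000
    s=None if yawdeg is None else -((yawdeg-a+90)%180-90)
    print("shift",np.round(d,1),"spin",s,"tcp",np.round(o["tool_pos"],4),"yaw",round(a,1),"tilt",np.round(R[:,2],4))
E
python3 -c "
from h import *
go([.4554,-.3478,.18],-79)"
```

```text
shift [ 298.8 -135.5   50.6] spin 10.189662875605435 tcp [ 0.2258 -0.5823  0.2303] yaw -68.8 tilt [-4.0e-04  1.6e-03 -1.0e+00]
```

Emit:
servo_tool([
  [1,50,-22.5,8.5,0],
  [1,50,-22.5,8.5,0],
  [1,50,-22.5,8.5,0],
  [1,50,-22.5,8.5,0],
  [1,50,-22.5,8.5,0],
  [1,49,-23,8.5,0],
  [1,0,0,0,10.2],
  [1,0,0,0,0],
])

```text
t: 1.15
tool_pos: [0.4559, -0.3476, 0.1798]
tool_rot: [-3.126, -0.306, 0.001]
contact_force: [0.8, 0.5, -0.4]
opening: 0.0852
grip_force: 0.0
```

Run:
```python
from h import *
o=get_obs();C=cam("wrist",o);im=get_image("wrist")[:,:,::-1];cv2.imwrite("pics/w1.png",im)
m=cv2.inRange(cv2.cvtColor(im,cv2.COLOR_BGR2HSV),(12,110,60),(38,255,255))
cs,_=cv2.findContours(m,0,2)
for c in cs:
    if cv2.contourArea(c)>300:
        r=cv2.minAreaRect(c);b=cv2.boxPoints(r);W=np.array([onz(C,p,.006) for p in b])
        print(np.round(r[0],1),np.round(r[1],1),np.round(W.mean(0),4),[ (round(np.linalg.norm(e),4),round(np.degrees(np.arctan2(e[1],e[0])),1)) for e in (W[1]-W[0],W[2]-W[1])])
go([.4554,-.3478,.18],-79)
```

```text
[118.4 214.1] [94.8 46.3] [ 0.3732 -0.2022  0.006 ] [(np.float64(0.0599), np.float64(-3.0)), (np.float64(0.1079), np.float64(-81.6))]
[257.3 170.4] [38.5 58.3] [ 0.4552 -0.3497  0.006 ] [(np.float64(0.062), np.float64(-77.5)), (np.float64(0.0431), np.float64(-165.7))]
[444.1 101.4] [11.4 79.3] [ 0.5641 -0.5247  0.006 ] [(np.float64(0.0791), np.float64(16.7)), (np.float64(0.0119), np.float64(-81.2))]
[295.  46.] [60. 56.] [ 0.5836 -0.3614  0.006 ] [(np.float64(0.0527), np.float64(-78.4)), (np.float64(0.0538), np.float64(-165.4))]
shift [-0.2 -0.4  0. ] spin 0.16865404281406882 tcp [ 0.4556 -0.3482  0.18  ] yaw -78.8 tilt [-4.e-04  2.e-04 -1.e+00]
```

View pics/w1.png

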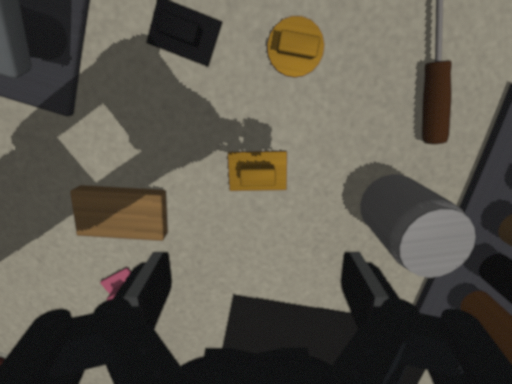

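The wrist view shows the brass lock plate at (257,170), with the rosette at (295,46) and the spacing as expected. Descending to grip the block by its ends, so it can pivot about the press y axis later.

```bash
python3 -c "
from h import *
go([.4553,-.349,.008],-78)"
```

```text
shift [ -0.4   0.8 172. ] spin -0.8313459571859312 tcp [ 0.4556 -0.3482  0.18  ] yaw -78.8 tilt [-4.e-04  2.e-04 -1.e+00]
```

Emit:
servo_tool([
  [0.85,-0.4,0.8,50,-0.8],
  [0.85,0,0,50,0],
  [0.85,0,0,45,0],
  [0.85,0,0,27,0],
  [0,0,0,0,0],
  [0,0,0,0,0],
  [0,0,0,0,0],
  [0,0,0,0,0],
], force=25)

```text
t: 2.2
tool_pos: [0.4563, -0.3502, 0.0101]
tool_rot: [3.122, 0.323, 0.003]
contact_force: [-0.5, -0.9, 3.0]
opening: 0.0355
grip_force: 27.2
```

Emit:
servo_tool([
  [0,0,0,-40,0],
  [0,0,0,-60,0],
  [0,0,0,-60,0],
  [0,0,0,-60,0],
  [0,0,0,0,9.4],
  [0,0,0,0,9.4],
  [0,0,0,0,0],
])

```text
t: 3.08
tool_pos: [0.4554, -0.3491, 0.2287]
tool_rot: [3.135, -0.189, 0.001]
contact_force: [-0.1, -0.3, -1.7]
opening: 0.0352
grip_force: 26.8
```

Run:
```python
from h import *
X=P(-.1032,-.1474,.006+.022);X[2]-=.012
print(X)
go(X+[0,0,.05],-96.8);print(get_obs()["opening"])
```

```text
[ 0.56588295 -0.12484894  0.15476408]
shift [  82.7 -235.9   23.9] spin -0.08765732040794205 tcp [ 0.4554 -0.3491  0.2287] yaw -96.9 tilt [ 5.e-04 -5.e-04 -1.e+00]
0.03517653233628399
```

Emit:
servo_tool([
  [0,17,-48,0,0],
  [0,17,-48,0,0],
  [0,17,-48,0,0],
  [0,17,-48,0,0],
  [0,15,-44,24,0],
  [0,0,0,20,0],
  [0,0,0,20,0],
  [0,0,0,0,0],
])

```text
t: 4.08
tool_pos: [0.5655, -0.1259, 0.1627]
tool_rot: [-3.135, 0.193, 0.004]
contact_force: [0.7, -0.3, -0.8]
opening: 0.0353
grip_force: 27.7
```

Run:
```python
from h import *
X=P(-.1032,-.1474,.006+.022);X[2]-=.012
go(X,-96.8)
o=get_obs();C=cam("wrist",o);w=get_image("wrist")[:,:,::-1]
s=get_image("scene")[:,:,::-1]
cv2.imwrite("pics/c2.png",np.hstack([w[:, 60:450],cv2.resize(s[130:270,190:350],None,fx=2.4,fy=2.7428,interpolation=cv2.INTER_CUBIC)]))
```

```text
shift [ 0.2 -1.   7.9] spin -0.2485294829734812 tcp [ 0.5655 -0.1259  0.1627] yaw -97.0 tilt [-2.5e-03  7.0e-04 -1.0e+00]
```

View pics/c2.png

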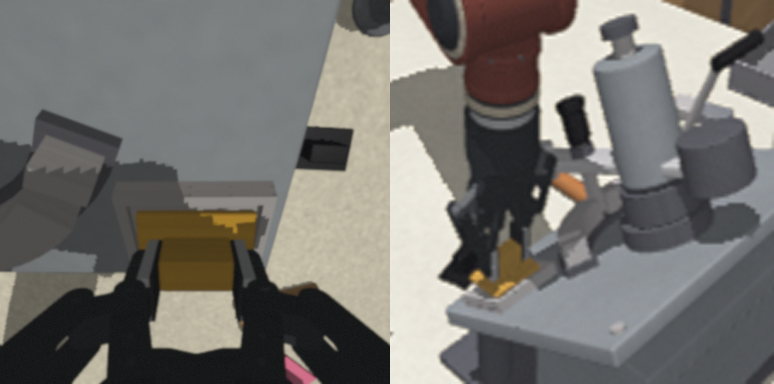

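The plate is centred laterally over the nest (plate columns 137–257 within nest columns 113–275). Lowering so it pivots into the slope.

Emit:
servo_tool([
  [0,0,0,3,0],
  [0,0,0,3,0],
  [0,0,0,2,0],
  [0,0,0,1,0],
  [0,0,0,0,0],
], force=20)

```text
t: 4.8
tool_pos: [0.5672, -0.1261, 0.1614]
tool_rot: [3.134, -0.192, 0.002]
contact_force: [-14.0, 3.6, 21.6]
opening: 0.0352
grip_force: 30.3
```

Emit:
servo_tool([
  [0,0,0,-8,0],
  [0,8.5,0,-4,0],
  [0,0,0,0,0],
])

```text
t: 5.18
tool_pos: [0.5714, -0.126, 0.1665]
tool_rot: [-3.135, 0.192, 0.019]
contact_force: [-15.4, 0.5, 8.2]
opening: 0.0355
grip_force: 28.7
```

Run:
```python
from h import *
X=P(-.1032,-.1474,.006+.022);X[2]-=.012
go(X,-96.8);print(get_obs()["contact_force"])
```

```text
shift [-5.5 -0.5 11.8] spin -0.1922961861161525 tcp [ 0.5714 -0.126   0.1665] yaw -97.0 tilt [-0.0123  0.0012 -0.9999]
[-15.41973085   0.47488215   8.16727348]
```

Emit:
servo_tool([
  [0,-2.5,0,0,0],
  [0.6,0,0,0,0],
  [0.6,0,0,0,0],
  [0.6,0,0,0,0],
  [0.6,0,0,-40,0],
  [0.6,-20,0,-30,0],
  [0.6,0,0,0,0],
])

```text
t: 6.05
tool_pos: [0.5541, -0.1239, 0.2411]
tool_rot: [3.134, -0.192, 0.01]
contact_force: [0.4, -0.4, -0.3]
opening: 0.0514
grip_force: 0.0
```

Run:
```python
from h import *
go([0,0,0]);o=get_obs();print(o["opening"],o["contact_force"])
w=get_image("wrist")[:,:,::-1]
s=get_image("scene")[:,:,::-1]
t=get_image("top")[:,:,::-1]
cv2.imwrite("pics/c3.png",np.hstack([w[:, 60:450],cv2.resize(s[190:260,190:270],(400,384),interpolation=cv2.INTER_CUBIC)]))
```

```text
shift [-566.7  -55.6  237.2] spin None tcp [ 0.5541 -0.1239  0.2411] yaw -97.0 tilt [ 0.0064 -0.0023 -1.    ]
0.05137688494513378 [ 0.38712799 -0.36068453 -0.31810024]
```

View pics/c3.png

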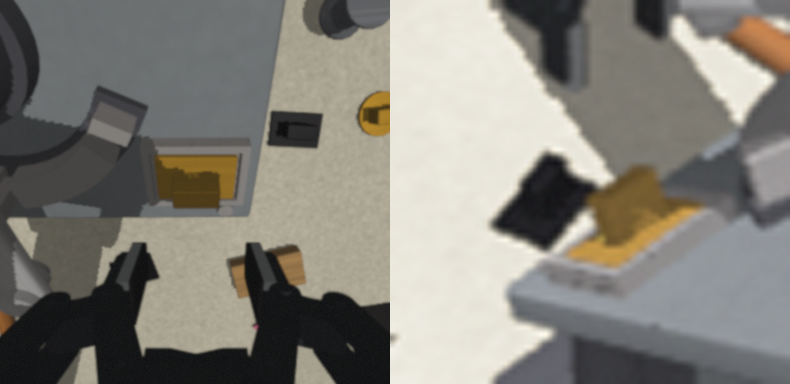

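The plate lies flat in the nest: the rim shows all round it in the wrist view at (195,180), and the downhill wall shows in the scene crop. I'll check that numerically, plus the column and knob geometry for a vertical tool.

```bash
python3 - <<'E'
from h import *
o=get_obs();C=cam("wrist",o);im=get_image("wrist")[:,:,::-1]
m=cv2.inRange(cv2.cvtColor(im,cv2.COLOR_BGR2HSV),(12,110,40),(38,255,255));m[:, :160]=0;m[230:]=0;m[:,330:]=0
pts=cv2.findNonZero(m);print("brass bbox",cv2.boundingRect(pts))
for da in(0,-.003):
    print("pred",np.round(proj(C,[P(-.1032+da+sx*.022,-.1474+sy*.032,.012) for sx in(1,-1) for sy in(1,-1)]),0).tolist())
print("pred block top",np.round(proj(C,[P(-.1062+sx*.009,-.1474+sy*.018,.036) for sx in(1,-1) for sy in(1,-1)]),0).tolist())
T=cam("top");S=cam("scene")
for c in(.16,.18,.207,.23,.25):print(c,np.round(proj(T,P(0,0,c)),1),np.round(proj(S,P(0,0,c)),1))
print("front edge",[ (c,np.round(proj(T,P(-.038,0,c)),1)) for c in(.15,.17,.19,.207)])
E
python3 - <<'E'
import sys;sys.path.insert(0,'.')
import cv2
im=cv2.imread("pics/scene0.png");cv2.imwrite("pics/d.png",cv2.resize(im[125:235,225:355],None,fx=5,fy=5,interpolation=cv2.INTER_CUBIC))
E
```

```text
brass bbox (214, 154, 86, 53)
pred [[211.0, 151.0], [298.0, 151.0], [216.0, 194.0], [293.0, 194.0]]
pred [[211.0, 155.0], [298.0, 154.0], [217.0, 197.0], [293.0, 197.0]]
pred block top [[229.0, 190.0], [280.0, 190.0], [231.0, 207.0], [279.0, 207.0]]
0.16 [[240.6 129.3]] [[290.  155.4]]
0.18 [[239.8 130.9]] [[287.9 147.8]]
0.207 [[238.6 133.1]] [[285.  137.4]]
0.23 [[237.6 135.1]] [[282.5 128.5]]
0.25 [[236.6 136.9]] [[280.2 120.6]]
front edge [(0.15, array([[239.6, 143.6]])), (0.17, array([[238.7, 145.4]])), (0.19, array([[237.9, 147.3]])), (0.207, array([[237.1, 149. ]]))]
```

View pics/d.png

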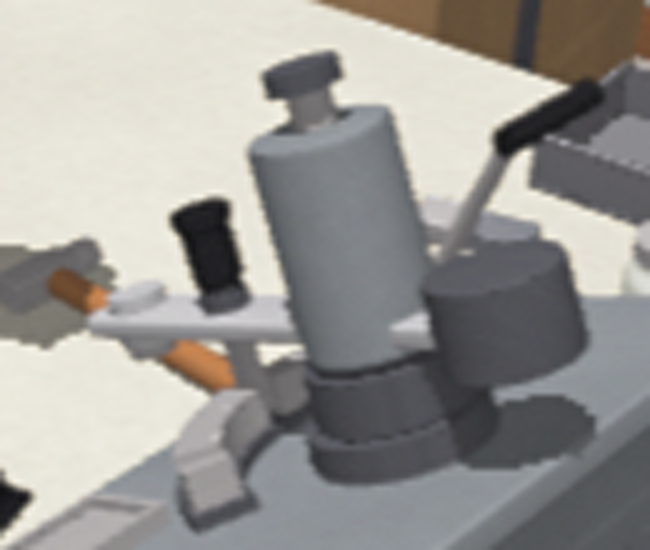

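The plate is seated: brass bbox 214–300 × 154–207 px against a predicted 211–298 × 155–207. The crop shows the column cylinder ending at about 173 mm, with a narrower cap above it. A vertical gripper about 6 mm in front of the knob axis therefore clears it. Next, the knob.

```bash
cat >> h.py <<'E'
Q=lambda x,y,z:hub+Rp@np.array([x,y,z])
E
python3 -c "
from h import *
go(Q(-.152,0,.135),-96.8);print(Q(-.152,0,.042))"
```

```text
shift [ -33.7 -147.3  -84.3] spin -0.20792406061251256 tcp [ 0.5523 -0.1231  0.2356] yaw -97.0 tilt [-2.3e-03  9.0e-04 -1.0e+00]
[0.53707497 0.02704534 0.227     ]
```

Emit:
servo_tool([
  [0.75,0,0,-42,0],
  [0.75,0,0,-42,0],
  [0.75,-11,-50,0,0],
  [0.75,-11,-50,0,0],
  [0.75,-11.7,-47.3,0,0],
  [0.75,0,0,0,0],
  [0.75,0,0,0,0],
])

```text
t: 7.12
tool_pos: [0.5372, 0.0267, 0.3201]
tool_rot: [3.135, -0.192, -0.003]
contact_force: [-0.8, -0.1, -0.0]
opening: 0.064
grip_force: 0.0
```

Run:
```python
from h import *
go(Q(-.152,0,.042),-96.8)
o=get_obs();C=cam("wrist",o);im=get_image("wrist")[:,:,::-1]
cv2.imwrite("pics/w4.png",im)
print(np.round(proj(C,[P(-.105,0,.136),P(-.105,0,.09),P(-.18,0,.076)]),0).tolist())
```

```text
shift [-0.  -0.4 93.1] spin -0.19415290616956327 tcp [0.5372 0.0267 0.3201] yaw -97.0 tilt [-1.9e-03 -3.0e-04 -1.0e+00]
[[254.0, 213.0], [254.0, 171.0], [255.0, 219.0]]
```

View pics/w4.png

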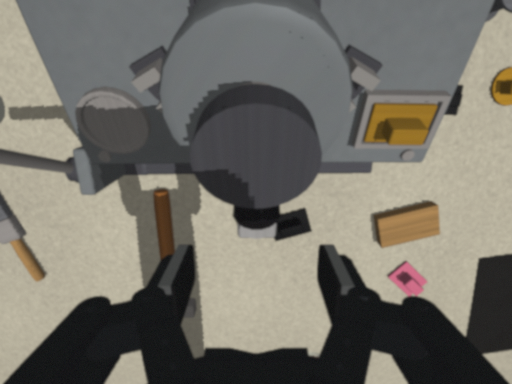

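The knob top is at (255,213), exactly as predicted. The wrist camera sits on the column side and could meet the cap on the way down, so I'll check whether half a turn is available.

```bash
python3 -c "
from h import *
o=get_obs();print(np.round(o['q'],2),o['t'])"
```

```text
[-0.09 -0.19  1.7  -0.    1.64  1.6 ] 7.175
```

Emit:
servo_tool([
  [0.75,0,0,0,-10.6],
  [0.75,0,0,0,-10.6],
  [0.75,0,0,0,-10.6],
  [0.75,0,0,0,-10.6],
  [0.75,0,0,0,-10.6],
  [0.75,0,0,0,-10.6],
  [0.75,0,0,0,-10.6],
  [0.75,0,0,0,-10.6],
  [0.75,0,0,0,-10.6],
  [0.75,0,0,0,-10.6],
  [0.75,0,0,0,-10.6],
  [0.75,0,0,0,-10.6],
])

```text
t: 8.68
tool_pos: [0.5375, 0.0252, 0.3209]
tool_rot: [-1.561, -2.725, 0.001]
contact_force: [0.8, 0.4, -0.2]
opening: 0.0644
grip_force: 0.0
```

Emit:
servo_tool([
  [0.75,0,0,0,-10.6],
  [0.75,0,0,0,-10.6],
  [0.75,0,0,0,-10.6],
  [0.75,0,0,0,-10.6],
  [0.75,0,0,0,-10.6],
  [0.75,0,0,0,0],
  [0.75,0,0,0,0],
])

```text
t: 9.55
tool_pos: [0.5374, 0.0262, 0.321]
tool_rot: [-0.193, -3.135, 0.0]
contact_force: [0.1, 0.4, -0.0]
opening: 0.0642
grip_force: 0.0
```

```bash
python3 -c "
from h import *
go(Q(-.152,0,.042),-96.8);print(np.round(get_obs()['q'],2))"
```

```text
shift [ 0.4  0.8 94. ] spin -0.23145984886627957 tcp [0.5374 0.0262 0.321 ] yaw 83.0 tilt [-5.e-04 -1.e-04 -1.e+00]
[-0.09 -0.19  1.7  -0.    1.64 -1.54]
```

Emit:
servo_tool([
  [0.75,0.4,0.8,30,0],
  [0.75,0,0,30,0],
  [0.75,0,0,20,0],
  [0.75,0,0,14,0],
  [0.75,0,0,0,0],
])

```text
t: 10.18
tool_pos: [0.5366, 0.0278, 0.2264]
tool_rot: [-0.187, -3.134, -0.0]
contact_force: [0.7, -0.4, 0.9]
opening: 0.0641
grip_force: 0.0
```

Emit:
servo_tool([
  [0,0,0,0,0],
  [0,0,0,0,0],
  [0,0,0,0,0],
  [0,0,0,0,0],
  [0,0,0,0,0],
], force=60)

```text
t: 10.8
tool_pos: [0.5376, 0.0275, 0.2291]
tool_rot: [0.187, 3.134, -0.001]
contact_force: [-2.7, -1.0, 5.9]
opening: 0.0333
grip_force: 59.2
```

Emit:
servo_tool([
  [0,2,0,-4.2,0],
  [0,2,0,-4.2,0],
  [0,2,0,-4.2,0],
  [0,2,0,-4.2,0],
  [0,1.7,0,-4,0],
  [0,0,0,0,0],
])

```text
t: 11.55
tool_pos: [0.5288, 0.0285, 0.2474]
tool_rot: [0.187, 3.132, -0.001]
contact_force: [8.4, -2.5, -6.3]
opening: 0.033
grip_force: 60.0
```

Run:
```python
from h import *
o=get_obs();print(o["contact_force"],o["opening"])
s=get_image("scene")[:,:,::-1]
S=cam("scene")
cv2.imwrite("pics/e.png",cv2.resize(s[125:235,225:355],None,fx=5,fy=5,interpolation=cv2.INTER_CUBIC))
for l in(0,.02):print(np.round((proj(S,[P(-.105,0,.136+l),P(-.105,0,.09+l)])-[225,125])*5).tolist())
```

```text
[ 8.38625112 -2.46008221 -6.3052816 ] 0.03295071442430862
[[198.0, 202.0], [221.0, 280.0]]
[[187.0, 167.0], [211.0, 247.0]]
```

View pics/e.png

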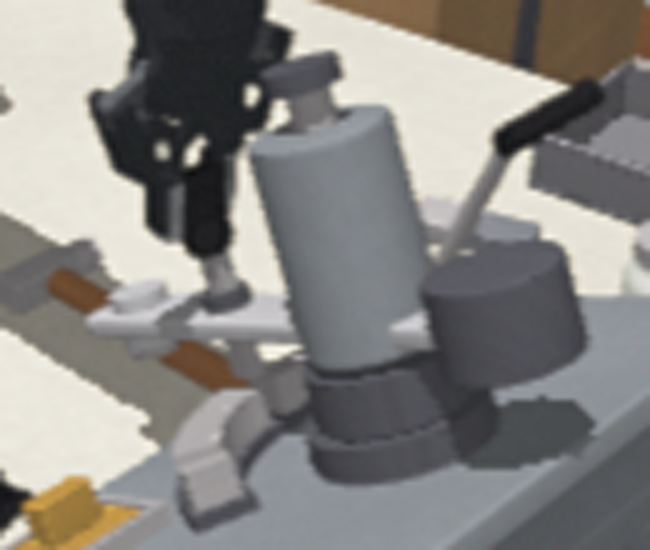

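The plunger is lifted about 20 mm: its rod shows under the knob at (215,270), and the measured pull of about 9 N fits the spring. I'll lift 2 mm more and swing the arm in arc steps.

Emit:
servo_tool([
  [0,0.8,0,-1.8,0],
  [0,-0.4,-10.1,-0.2,0],
  [0,-1.3,-10,-0.6,0],
  [0,-2.2,-9.8,-1,0],
  [0,-3,-9.5,-1.4,0],
  [0,-3.8,-9.2,-1.8,0],
  [0,-4.6,-8.7,-2.1,0],
])

```text
t: 12.48
tool_pos: [0.5357, -0.0286, 0.2551]
tool_rot: [0.186, 3.135, 0.005]
contact_force: [7.3, 4.3, -7.1]
opening: 0.0331
grip_force: 60.2
```

```bash
cat >> h.py <<'E'
def st(ins=(-.006,0)):
    o=get_obs();p=Rp.T@(o["tool_pos"]-hub);ang=lambda x,y,z:0
    a=(p-[ins[0],ins[1],0])@[.9063,0,.4226];c=(p)@[-.4226,0,.9063]
    print("t",o["t"],"press",np.round(p*1000,1),"open",round(o["opening"]*1000,1),"F(press)",np.round(Rp.T@o["contact_force"],1),"c",round(c*1000,1),"tilt",np.round(ty(o)[0][:,2],3),"yaw",round(ty(o)[1],1))
E
python3 -c "
from h import *
st()"
```

```text
t 12.475 press [-146.7  -55.5   70.1] open 33.1 F(press) [ 6.7  5.1 -7.1] c 125.5 tilt [ 0.002  0.003 -1.   ] yaw 83.2
```

Emit:
servo_tool([
  [0,-5.3,-8.2,-2.5,0],
  [0,-6,-7.6,-2.8,0],
  [0,-6.6,-6.9,-3.1,0],
  [0,-7.2,-6.2,-3.4,0],
  [0,0,0,0,0],
])

```text
t: 13.1
tool_pos: [0.5572, -0.0611, 0.2665]
tool_rot: [0.187, 3.135, 0.003]
contact_force: [6.2, -0.2, -6.6]
opening: 0.0332
grip_force: 60.2
```

```bash
python3 -c "
from h import *
st();S=cam('scene');T=cam('top')
print(get_obs()['grip_force'])"
```

```text
t 13.1 press [-121.5  -85.1   81.5] open 33.2 F(press) [ 6.2  0.6 -6.6] c 125.2 tilt [ 0.001  0.002 -1.   ] yaw 83.2
60.23889720439911
```

Emit:
servo_tool([
  [0,-1.5,-1.1,-0.7,0],
  [0,-1.5,-1.2,-0.7,0],
  [0,0,0,0,0],
])

```text
t: 13.48
tool_pos: [0.5591, -0.0631, 0.2677]
tool_rot: [-0.186, -3.135, -0.004]
contact_force: [5.1, 1.7, -8.4]
opening: 0.033
grip_force: 60.2
```

```bash
python3 -c "
from h import *
st()"
```

```text
t 13.475 press [-119.4  -86.8   82.7] open 33.0 F(press) [ 4.9  2.2 -8.4] c 125.4 tilt [-0.001  0.003 -1.   ] yaw 83.2
```

Emit:
servo_tool([
  [0,-1.5,-1.1,-0.7,0],
  [0,-1.5,-1.2,-0.7,0],
  [0,0,0,0,0],
])

```text
t: 13.85
tool_pos: [0.56, -0.0638, 0.2675]
tool_rot: [-0.184, -3.128, -0.01]
contact_force: [0.3, 7.9, -10.6]
opening: 0.0331
grip_force: 60.5
```

```bash
python3 -c "
from h import *
st()"
```

```text
t 13.85 press [-118.5  -87.5   82.5] open 33.1 F(press) [ -0.7   7.9 -10.6] c 124.9 tilt [-0.007  0.007 -1.   ] yaw 83.3
```

The force jump shows the arm is at its stop (0.972), inside the notch's play. Backing off slightly, lowering along the normal, then releasing.

Emit:
servo_tool([
  [0,1.5,1.2,0.7,0],
  [0,-2.4,0,5.2,0],
  [0,-2.4,0,5.2,0],
  [0,-2.4,0,5.2,0],
  [0,-2.4,0,5,0],
  [0,0,0,0,0],
])

```text
t: 14.6
tool_pos: [0.5679, -0.0649, 0.2498]
tool_rot: [-0.184, -3.129, -0.005]
contact_force: [-8.8, 5.0, -0.2]
opening: 0.0329
grip_force: 61.5
```

```bash
python3 -c "
from h import *
st()"
```

```text
t 14.6 press [-110.5  -87.6   64.8] open 32.9 F(press) [-9.3  3.9 -0.2] c 105.4 tilt [-0.007  0.004 -1.   ] yaw 83.3
```

Emit:
servo_tool([
  [0.7,0,0,0,0],
  [0.7,0,0,0,0],
  [0.7,0,0,0,0],
  [0.7,0,0,-20,0],
  [0.7,5,0,-50,0],
  [0.7,20,0,-50,0],
  [0.7,20,0,0,0],
  [0.7,0,0,0,0],
])

```text
t: 15.6
tool_pos: [0.5252, -0.0615, 0.3726]
tool_rot: [0.187, 3.132, -0.002]
contact_force: [-0.0, -0.5, -0.8]
opening: 0.0596
grip_force: 0.0
```

Run:
```python
from h import *
st()
o=get_obs()
t=get_image("top")[:,:,::-1];s=get_image("scene")[:,:,::-1];w=get_image("wrist")[:,:,::-1]
for nm,i in(("t5",t),("s5",s),("w5",w)):cv2.imwrite(f"pics/{nm}.png",i)
T=cam("top");S=cam("scene");W=cam("wrist",o)
th=.96;K=lambda c,r=.105:P(-r*np.cos(th),-r*np.sin(th),c)
# knob black blob in scene / top near prediction
for nm,C,im in(("scene",S,s),("top",T,t),("wrist",W,w)):
    pr=[proj(C,K(c))[0] for c in(.136,.115,.09,.162)]
    print(nm,"pred top/mid/bot/raisedtop",np.round(pr,1).tolist())
    m=(im.max(2)<40).astype(np.uint8)
    N,l,stt,ce=cv2.connectedComponentsWithStats(m)
    for i in range(1,N):
        if stt[i,4]>15 and np.hypot(*(ce[i]-pr[1]))<40:print("  blob",stt[i],np.round(ce[i],1))
```

```text
t 15.6 press [-153.3  -89.3  187.6] open 59.6 F(press) [ 0.  -0.5 -0.8] c 234.8 tilt [ 0.004 -0.002 -1.   ] yaw 83.2
scene pred top/mid/bot/raisedtop [[252.8, 177.4], [255.2, 185.2], [258.1, 194.2], [249.8, 167.7]]
  blob [248 177  14  20 177] [255.  186.6]
top pred top/mid/bot/raisedtop [[272.8, 154.9], [273.0, 152.8], [273.1, 150.5], [272.6, 157.5]]
  blob [248 147  46  28 341] [267.7 165.5]
wrist pred top/mid/bot/raisedtop [[260.7, 242.3], [260.4, 240.9], [260.0, 239.5], [261.2, 244.4]]
  blob [242 224  35  35 748] [261.4 238.5]
```

The knob in the scene (rows 177–197, centroid (255,187)) matches the home prediction at 0.96 (top 177.4, mid 185.2), so the plunger is home. Now to locate the lever.

Run:
```python
from h import *
T=cam("top");S=cam("scene")
s0=cv2.imread("pics/scene0.png");t5=cv2.imread("pics/t5.png");s5=cv2.imread("pics/s5.png")
m=(s0.max(2)<45).astype(np.uint8);N,l,q,ce=cv2.connectedComponentsWithStats(m)
pr=[proj(S,P(-.105,0,c))[0] for c in(.136,.115)];print("init knob pred",np.round(pr,1).tolist())
for i in range(1,N):
    if q[i,4]>15 and np.hypot(*(ce[i]-pr[1]))<30:print(q[i],ce[i])
for nm,im,roi in(("scene",s5,(318,135,36,28)),("top",t5,(115,125,60,35))):
    x,y,w,h=roi
    for th in(40,55,70):
        m=np.zeros(im.shape[:2],np.uint8);m[y:y+h,x:x+w]=im[y:y+h,x:x+w].max(2)<th
        N,l,q,ce=cv2.connectedComponentsWithStats(m)
        for i in range(1,N):
            if q[i,4]>25:
                p=np.argwhere(l==i)[:,::-1].astype(np.float32);r=cv2.minAreaRect(p)
                print(nm,th,q[i],np.round(ce[i],1),np.round(r[1],1),round(r[2],1))
                if nm=="top":print("   ",onz(T,ce[i],.231))
```

```text
init knob pred [[264.5, 165.4], [266.7, 172.6]]
[260 166  13  18 141] [266.43262411 173.76595745]
scene 40 [325 143  20  13  91] [334.1 148.5] [ 4.4 22.4] 60.9
scene 55 [324 141  22  15 119] [334.8 148. ] [ 5.6 23.3] 58.4
scene 70 [324 141  23  15 137] [335.  148.1] [ 6.7 23.9] 57.3
top 40 [124 138  12   7  51] [128.4 141.3] [11.6  5.6] 14.0
    [0.61229267 0.32698693 0.231     ]
top 55 [124 137  19   9  96] [131.1 141.4] [18.9  6.6] 12.5
    [0.61214793 0.31959991 0.231     ]
top 70 [124 137  27  10 160] [135.2 141.7] [26.6  7.2] 5.2
    [0.61115772 0.30816736 0.231     ]
```

Run:
```python
from h import *
T=cam("top");S=cam("scene")
t5=cv2.imread("pics/t5.png")
for v in range(134,150,1):print(v,t5[v,108:172:2].max(1).tolist())
r1=ray(S,(334.9,148.1))
for u in(138,140,142,144):
    X,e=tri(r1,ray(T,(u,141.8)));print(u,np.round(X,4),np.round(e,4),"press",np.round(Rp.T@(X-hub),4))
# scene ray onto z=.231
X=onz(S,(334.9,148.1),.231);print(X,Rp.T@(X-hub),proj(T,X))
for e in((325,153.5),(344.8,142.5)):
    X=onz(S,e,.231);print(X,Rp.T@(X-hub),proj(T,X))
```

```text
134 [126, 127, 126, 127, 126, 128, 67, 108, 108, 145, 155, 155, 153, 154, 155, 155, 153, 155, 154, 153, 149, 152, 156, 153, 152, 152, 153, 152, 149, 155, 155, 152]
135 [127, 126, 127, 127, 127, 127, 74, 111, 89, 112, 154, 154, 153, 155, 151, 155, 152, 153, 155, 154, 152, 153, 155, 152, 153, 153, 153, 153, 150, 153, 154, 152]
136 [125, 127, 127, 126, 126, 128, 101, 114, 99, 75, 141, 154, 153, 155, 153, 154, 154, 153, 154, 153, 154, 156, 152, 152, 152, 154, 152, 152, 149, 152, 151, 151]
137 [127, 128, 128, 129, 127, 127, 111, 103, 91, 47, 90, 111, 123, 141, 156, 155, 153, 152, 153, 154, 153, 153, 153, 153, 153, 154, 151, 150, 150, 153, 151, 150]
138 [128, 129, 129, 127, 127, 129, 106, 94, 63, 34, 37, 53, 69, 93, 108, 112, 126, 135, 152, 153, 151, 152, 152, 152, 154, 154, 152, 149, 151, 152, 151, 151]
139 [128, 128, 128, 128, 128, 130, 97, 92, 45, 34, 34, 37, 43, 47, 55, 63, 79, 90, 106, 112, 120, 135, 152, 151, 153, 155, 153, 151, 151, 151, 151, 150]
140 [129, 128, 128, 128, 129, 128, 77, 103, 36, 31, 35, 36, 42, 47, 51, 56, 60, 62, 68, 73, 81, 92, 106, 109, 113, 136, 153, 153, 149, 14
[... 1247 characters left out ...]
151, 88, 92, 90, 93, 92, 94, 96, 97, 99, 99, 101, 98, 99, 99, 126, 151, 147, 150, 150, 150]
138 [0.61   0.3004 0.2269] [0.0023 0.0023] press [-0.1121  0.2801  0.0419]
140 [0.6108 0.2952 0.2289] [0.0008 0.0008] press [-0.1106  0.2751  0.0439]
142 [0.6116 0.2901 0.2309] [0.0007 0.0007] press [-0.1092  0.27    0.0459]
144 [0.6125 0.285  0.2329] [0.0022 0.0022] press [-0.1078  0.265   0.0479]
[0.61206305 0.29079121 0.231     ] [-0.10885398  0.27078315  0.046     ] [[141.57861913 141.41660989]]
[0.60515461 0.24174313 0.231     ] [-0.1098906   0.22126179  0.046     ] [[159.41241301 143.93098858]]
[0.61868    0.34343908 0.231     ] [-0.10853415  0.32384425  0.046     ] [[122.54048194 139.02737265]]
```

Emit:
servo_tool([
  [0.5,0,20,-20,0],
  [0.5,0,45,-10,0],
  [0.5,0,50,0,0],
  [0.5,0,50,0,0],
  [0.5,0,50,0,0],
  [0.5,0,50,0,10],
  [0.5,0,0,0,10],
  [0.5,0,0,0,10],
  [0.5,0,0,0,10],
  [0.5,0,0,0,10],
  [0.5,0,0,0,10],
  [0.5,0,0,0,10],
])

```text
t: 17.25
tool_pos: [0.5572, 0.2021, 0.3988]
tool_rot: [-1.958, -2.455, 0.003]
contact_force: [-1.1, -0.2, 0.3]
opening: 0.0425
grip_force: 0.0
```

Emit:
servo_tool([
  [0.5,0,0,0,10],
  [0.5,0,0,0,10],
  [0.5,0,0,0,0],
  [0.5,0,0,0,0],
])

```text
t: 17.75
tool_pos: [0.557, 0.2021, 0.3996]
tool_rot: [-2.347, -2.088, 0.002]
contact_force: [-0.6, -0.1, 0.1]
opening: 0.0425
grip_force: 0.0
```

```bash
python3 -c "
from h import *
st();go(Q(-.109,.271,.026),-6.8);print(np.round(get_obs()['q'],2))"
```

```text
t 17.75 press [-153.   176.1  214.6] open 42.5 F(press) [-0.6 -0.2  0.1] c 259.1 tilt [-0.001 -0.    -1.   ] yaw -6.7
shift [ 94.8  44.4 188.5] spin 0.12548324116289677 tcp [0.557  0.2021 0.3996] yaw -6.7 tilt [-1.2e-03 -4.0e-04 -1.0e+00]
[ 0.22 -0.07  1.46 -0.    1.75  0.34]
```

Emit:
servo_tool([
  [0.5,47,22,20,0],
  [0.5,48,22,20,0],
  [0.5,0,0,45,0],
  [0.5,0,0,30,0],
  [0.5,0,0,25,0],
  [0.5,0,0,15,0],
  [0.5,0,0,15,0],
  [0.5,0,0,10,0],
  [0.5,0,0,8,0],
  [0.5,0,0,0,0],
])

```text
t: 19.0
tool_pos: [0.6116, 0.2911, 0.2118]
tool_rot: [-2.349, -2.085, 0.001]
contact_force: [0.2, -0.4, 0.1]
opening: 0.0425
grip_force: 0.0
```

```bash
python3 -c "
from h import *
st()"
```

```text
t 19.0 press [-109.4  271.    26.8] open 42.5 F(press) [ 0.2 -0.4  0.1] c 70.5 tilt [-0.001 -0.    -1.   ] yaw -6.8
```

Emit:
servo_tool([
  [0.5,0,-11,0,0],
  [0.5,0,-12,0,0],
  [0.5,0,-12,0,0],
  [0.5,0,-12,0,0],
  [0.5,0,-12,0,0],
  [0.5,0,-12,0,0],
  [0.5,0,-12,0,0],
  [0.5,0,-12,2,0],
  [0.5,0,-12,2,0],
  [0.5,0,-10,2,0],
  [0.5,0,0,0,0],
])

```text
t: 20.38
tool_pos: [0.4985, 0.3056, 0.2109]
tool_rot: [2.345, 2.082, 0.017]
contact_force: [7.7, -1.1, 5.6]
opening: 0.0429
grip_force: 4.0
```

```bash
python3 -c "
from h import *
st()"
```

```text
t 20.375 press [-223.4  272.    25.9] open 42.9 F(press) [ 7.8 -0.2  5.6] c 117.8 tilt [ 0.012  0.003 -1.   ] yaw -6.8
```

Emit:
servo_tool([
  [0.5,0,-6,0,0],
  [0.5,0,-6,0,0],
  [0.5,0,-5,0,0],
  [0.5,0,0,0,0],
])

```text
t: 20.88
tool_pos: [0.4822, 0.3072, 0.206]
tool_rot: [2.345, 2.081, 0.016]
contact_force: [18.7, 2.6, -12.0]
opening: 0.0426
grip_force: 9.1
```

```bash
python3 -c "
from h import *
st()"
```

```text
t 20.875 press [-239.8  271.6   21. ] open 42.6 F(press) [ 18.3   4.8 -12. ] c 120.4 tilt [ 0.012  0.002 -1.   ] yaw -6.8
```

Emit:
servo_tool([
  [0.5,0,-3,0,0],
  [0.5,0,0,0,0],
])

```text
t: 21.12
tool_pos: [0.4819, 0.3072, 0.2059]
tool_rot: [2.343, 2.077, 0.024]
contact_force: [29.7, 3.2, -17.4]
opening: 0.0429
grip_force: 14.2
```

```bash
python3 -c "
from h import *
st();s=get_image('scene')[:,:,::-1];cv2.imwrite('pics/s6.png',s);S=cam('scene')
print('pred bar at stop',proj(S,Q(-.2256,.271,.040)))
m=(s.max(2)<45).astype(np.uint8)
print(np.round(proj(S,[Q(-.2256,.271+d,.040) for d in(-.047,.047)])))
"
```

```text
t 21.125 press [-240.   271.6   20.9] open 42.9 F(press) [ 29.1   6.7 -17.4] c 120.4 tilt [ 0.018  0.002 -1.   ] yaw -6.9
pred bar at stop [[305.12950472 137.22149241]]
[[296. 142.]
 [314. 133.]]
```

The hard stop is reached: 29 N with no further motion. Letting the lever return with the fingers following it loosely.

Emit:
servo_tool([
  [0.5,0,8,0,0],
  [0.5,0,13,-2,0],
  [0.5,0,13,-2,0],
  [0.5,0,13,-2,0],
  [0.5,0,13,0,0],
  [0.5,0,13,0,0],
  [0.5,0,13,0,0],
  [0.5,0,13,0,0],
  [0.5,0,13,0,0],
  [0.5,0,13,0,0],
  [0.5,0,10,0,0],
  [0.5,0,0,0,0],
])

```text
t: 22.68
tool_pos: [0.6101, 0.2914, 0.2126]
tool_rot: [-2.349, -2.085, 0.0]
contact_force: [0.0, -0.7, -0.5]
opening: 0.0428
grip_force: 0.0
```

```bash
python3 -c "
from h import *
st();go(Q(-.109,.271,.026))"
```

```text
t 22.675 press [-110.9  271.2   27.6] open 42.8 F(press) [ 0.1 -0.7 -0.5] c 71.9 tilt [-0.001  0.    -1.   ] yaw -6.8
shift [-0.2  1.9  1.6] spin None tcp [0.6101 0.2914 0.2126] yaw -6.8 tilt [-5.e-04  2.e-04 -1.e+00]
```

Free of contact. Rising straight up and checking everything.

Emit:
servo_tool([
  [0.5,0,1,-20,0],
  [0.5,0,0,-40,0],
  [0.5,0,0,-50,0],
  [0.5,0,-40,-50,0],
  [0.5,0,-60,-20,0],
  [0.5,0,-60,0,0],
  [0.5,0,0,0,0],
  [0.5,0,0,0,0],
])

```text
t: 23.68
tool_pos: [0.4534, 0.3102, 0.3924]
tool_rot: [2.348, 2.086, 0.004]
contact_force: [-0.0, 0.4, -0.9]
opening: 0.0429
grip_force: 0.0
```

Run:
```python
from h import *
st()
s=get_image("scene")[:,:,::-1];t=get_image("top")[:,:,::-1];s0=cv2.imread("pics/scene0.png");s5=cv2.imread("pics/s5.png");t5=cv2.imread("pics/t5.png")
S=cam("scene")
def blobs(im,roi,f):
    x,y,w,h=roi;m=np.zeros(im.shape[:2],np.uint8);m[y:y+h,x:x+w]=f(im[y:y+h,x:x+w]);N,l,q,ce=cv2.connectedComponentsWithStats(m)
    return [(q[i].tolist(),np.round(ce[i],1).tolist()) for i in range(1,N) if q[i,4]>20]
dk=lambda a:a.max(2)<45
print("lever before/after",blobs(s5,(318,135,36,28),dk),blobs(s,(318,135,36,28),dk))
print("knob before/after",blobs(s5,(240,165,35,40),dk),blobs(s,(240,165,35,40),dk))
br=lambda a:cv2.inRange(cv2.cvtColor(np.ascontiguousarray(a),cv2.COLOR_BGR2HSV),(12,110,40),(38,255,255))>0
for nm,a,r in(("top plate",(t5,t),(275,140,40,40)),("top rosette",(cv2.imread("pics/top0.png"),t),(345,150,35,32)),("scene plate",(s5,s),(215,205,50,40))):
    print(nm,blobs(a[0],r,br),blobs(a[1],r,br))
print("pred plate top",np.round(proj(cam("top"),[P(-.1062,-.1474,.012)]),1))
```

```text
t 23.675 press [-268.7  271.2  207.4] open 42.9 F(press) [-0.1  0.4 -0.9] c 301.6 tilt [ 0.002  0.001 -1.   ] yaw -6.8
lever before/after [([325, 141, 21, 15, 102], [334.5, 148.1])] [([325, 142, 21, 14, 101], [334.5, 148.2])]
knob before/after [([248, 177, 14, 20, 183], [255.0, 186.7])] [([248, 177, 14, 20, 179], [255.1, 186.6])]
top plate [] [([293, 155, 13, 9, 60], [300.1, 158.2])]
top rosette [([353, 157, 17, 17, 218], [360.6, 165.0])] [([353, 157, 17, 17, 219], [360.7, 165.0])]
scene plate [([226, 221, 26, 17, 226], [237.6, 229.3])] [([226, 221, 26, 17, 225], [237.5, 229.3])]
pred plate top [[292.7 162. ]]
```

```bash
python3 -c "
from station import *
print(finish_job())"
```

```text
the job is handed in; nothing more can be done
None
```

The job is handed in at about 24 s: by camera and force readings the lock plate is seated in the right-hand nest, the plunger is home in the notch over it, and the lever was pulled to its stop and is back at rest; the rosette has not moved, and the judge's verdict was not shown.

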